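# Run the scraper through the oil groove

## Task

Lift the groove scraper out of its wooden cradle, set its tip down in the square pocket of the oil groove in the steel slide plate, and draw it slowly (under 8 cm a second) and without leaning on it along the bottom of the groove, round both corners and out at the open end. Then lay the scraper back in its cradle the way it was and let go; do not push the other things on the bench around.

Things in the scene. Friction and masses are not known exactly. Their poses are not given: they have to be found in the camera images.
- scraper: T-shaped groove scraper, 130 g: black plastic bar 100 (x) x 16 (y) x 20 mm high on top of an upright steel stem. Origin at the lowest point of the round tip, z up the stem, x along the bar; bar from z = 60 to 80 mm. Stem 8 mm thick, the last 17 mm 5 mm thick. Starts in the cradle, stem hanging, bar along the cradle's x; grip the bar's middle across its 16 mm from above.
- scraper_bar (a point): Centre of the scraper's bar, 70 mm above the tip; the point to grip.
- scraper_tip (a point): Lowest point of the scraper's round tip (same as the body's origin).
- cradle: Fixed wooden cradle, origin under its centre, z up. Base 120 (x) x 70 x 10 mm; two uprights 10 mm thick at x = -37 and +37 mm, 64 mm free between them. Each is notched: floor at z = 78 mm (the bar's underside rests there: bar centre at 88, tip at 18 mm), 20 mm wide (y), flaring to about 36 mm at the top, z = 96 mm.
- plate: Fixed steel slide plate 160 (x) x 110 (y) x 30 mm; origin under its centre, z up. In its top a Z-shaped oil groove 10 mm wide, 8 mm deep (dark floor at z = 22 mm): from a 22 mm square pocket, equally deep, at (-55, -30) mm along +x to a corner at (0, -30), along +y to a corner at (0, 30), along +x and out through the +x side at (80, 30).
- pocket (a point): Centre of the square pocket's floor, the start of the groove (plate frame -55, -30, 22 mm).
- corner1 (a point): Floor of the groove at its first corner (plate frame 0, -30, 22 mm).
- corner2 (a point): Floor of the groove at its second corner (plate frame 0, 30, 22 mm).
- open_end (a point): Floor of the groove at its open end, on the plate's side face (plate frame 80, 30, 22 mm).
- tin: Bystander: closed steel tin, 72 mm diameter, 78 mm tall, loose. Origin under its centre.
- vblock: Bystander: steel V-block 60 x 45 x 46 mm, loose. Origin under its centre.
- spacer: Bystander: stepped round steel spacer, 42 mm diameter, 34 mm tall, loose. Origin under its centre.
Mind the look-alikes: they are no part of the job. Several things have the shape of the scraper; the one meant has the colours described above.

How it is judged:
By the outcome, as a careful person would: the job done as asked, in the order asked, and still so for the second after the job is handed in, with the robot touching nothing.
It also fails if it takes over 58 s, if anything falls off the work surface, if the arm or the gripper's body presses on something with over 40 N, if the wrist force passes 120 N, or if a joint passes its speed limit or range.

## Robot

A 6-joint arm with a two-finger parallel gripper is mounted at the origin on the work surface. World frame = base frame: x ahead of the robot, y to its left, z up, the work surface at z = 0. Lengths are in m, angles in rad, forces in N, time in s.
With the tool pointing down it reaches from about 0.3 to 0.825 m from the base axis. Payload 5.4 kg.
Tool frame: the origin (TCP) lies at the very end of the fingers, on their centre line; the grasp point (between the pads) lies grasp_offset behind it (grasp_offset is the distance from the TCP to the grasp point, in m); z points along the fingers, y is the line along which they close (so a half turn about z gives the same grasp; the last joint's range is limited). The gripper opens to 92 mm and grips with 3 to 60 N. Pads are 20 mm wide; open, the fingers measure 128 mm over their backs; the gripper's body (75 mm by 189 mm) begins 69 mm behind the grasp point.
Start: joints at [0.97, 0.158, 1.597, -0, 1.386, -0.21], TCP at [0.219, 0.532, 0.186] pointing down, gripper open.
Joint ranges: [-2.91, 2.91], [-0.94, 2.29], [0.18, 2.7], [-1.29, 4.43], [0.17, 2.64], [-3, 3]. Speed limits (rad/s): [2.57, 2.57, 3.14, 3.14, 3.14, 3.14].

## Interface

Orientations are given as a 3x3 rotation matrix whose columns are the frame's x, y, z axes.
In Python, from workcell import * gives the robot as it stands. The module is installed in compiled form; this text tells all that it offers.
- The arm moves only by the tool drive_tool, never from a script. Its argument "targets" is one flat list of numbers, 7 for each row, row after row: the turn, a rotation vector about the world's x, y, z scaled (see below), then the shift along the world's x, y, z scaled (see below), then the opening, from -1 (shut) to 1 (fully open). A call has 1 to 5 rows; each row shifts and turns the commanded pose from where the row before left it; what a row does not reach is not made up. The controller multiplies each number of a shift by 0.075 m and each number of a turn by 0.5 rad. A row lasts 1/10 s, in which the tool goes at most 50 mm and 8.59 degrees, less where a joint would pass 70% of its speed; a pose out of reach is approached as far as the arm can. A call with a number of a shift or a turn outside -1 to 1 is refused whole. A call with a gripper value outside its range is refused whole. The fingers move at their own pace and stop on an object; "squeeze" is the grip in N (left out, the last holds). Time passes only in rows, so rows that do not move let the fingers close. It gives the time, the measured TCP pose, the force, the opening and the grip force at its end, in the units of the state.
- read_state(): the state, without advancing time (a new reading comes with each control period).
- capture(name): name is "scene" or "top"; returns (picture, depth): 420x560x3 uint8, red, green, blue; 420x560 float32, m along the optical axis (not along the pixel's ray), 0 where there is no reading.
- camera_model(name): a dict with "fx", "fy", "cx", "cy" (pixels), "k1" (the pictures are not rectified: a ray, as slopes to the right and down, at radius r is drawn at 1 + k1 r^2 times it, then the intrinsics apply), "R" (3x3) and "t" (3): a world point X has camera coordinates R X + t. Camera axes: x right, y down, z forward; pixel columns grow to the right and rows downward; lengths in m; the calibration is good to about 2 mm. A picture is of the moment at which its call begins. camera_model takes no time and is no camera call.
- job_done(): hands the job in; it is judged then, once.
The state is a dict: "time_s": time; "joint_positions": joint angles; "joint_velocities": joint speeds; "joint_efforts": joint torques, N m; "position": TCP position; "ee_rot": TCP orientation; "ft_force": force on the tool from outside, world axes, zero at the start; "moment": the same for the moment, N m; "opening": finger opening in m; "grasp_force": force on a finger pad.
Only numpy, scipy, OpenCV 4.12 (cv2) and the standard library are available. Lean on these libraries where they do the work, as an engineer would, in place of code of your own. Each camera call takes 0.05 s, during which the arm holds its last target. There are 200 camera calls.

## Working session

There is one attempt and no reset: what is moved stays moved. The work goes in short steps, Python scripts to look and compute and a tool call to move; the robot and the scene stay as the last step left them, time stands still between calls to the robot, and variables do not carry over. Pictures are saved under pics/ and viewed, at most 10 in all, crops included, and the job is handed in when it is done.

Besides the shell and the picture viewer there is one more tool, called after "Request:" by a JSON object that holds its "op" and its "data", one argument or row to a line. drive_tool: Moves the arm, as the interface text tells. Shifts and turns lie within -1 to 1; 1 stands for 0.075 m of shift or 0.5 rad of turn. Its arguments: {"type":"object","properties":{"targets":{"type":"array","items":{"type":"number"}},"squeeze":{"type":"number"}},"required":["targets"]}

```bash
mkdir -p pics
python3 - <<'E'
from workcell import *
import cv2,numpy as np
s=read_state();print(s)
for n in("scene","top"):
    p,d=capture(n);np.savez(n,p=p,d=d);cv2.imwrite(f"pics/{n}.png",p[:,:,::-1]);print(camera_model(n))
E
```

```text
{'time_s': 0.0, 'joint_positions': array([ 9.69896865e-01,  1.59030186e-01,  1.59819318e+00, -1.79543549e-05,
        1.38619530e+00, -2.10118523e-01]), 'joint_velocities': array([-0.00068295,  0.00108743, -0.00114135, -0.00111022, -0.00043788,
       -0.00020051]), 'joint_efforts': array([ 9.96865965e-04, -3.85578811e+01, -3.22106409e+01,  7.00991065e-02,
        3.79113900e-02, -1.74576394e-04]), 'position': array([0.21867589, 0.53107861, 0.18454912]), 'ee_rot': array([[-9.24612950e-01,  3.80906624e-01, -1.01784540e-03],
       [ 3.80907810e-01,  9.24611779e-01, -1.51612916e-03],
       [ 3.63608205e-04, -1.78953792e-03, -9.99998333e-01]]), 'ft_force': array([ 0.10487904, -0.50004128, -0.32360834]), 'moment': array([ 0.02148716, -0.03623997, -0.00729657]), 'grasp_force': 0.0, 'opening': 0.09173807102869966}
{'fx': 539.4542289657114, 'fy': 539.4542289657114, 'cx': 274.3343122942704, 'cy': 214.28077774653357, 'k1': 0.0069020252904458635, 'R': array([[ 0.16907159,  0.98560186,  0.00194259],
       [ 0.76337835, -0.12970382, -0.63279571],
       [-0.62343267,  0.10847071, -0.77431635]]), 't': array([-0.11594724, -0.42521775,  1.80129455])}
{'fx': 410.69800901340983, 'fy': 410.69800901340983, 'cx': 272.3765985558032, 'cy': 206.9735608345747, 'k1': 0.015483234779960593, 'R': array([[ 0.00794277, -0.9997639 ,  0.02022522],
       [-0.98238243, -0.01157804, -0.18652269],
       [ 0.18671282, -0.01838739, -0.98224245]]), 't': array([-0.02036925,  0.5958853 ,  1.10230785])}
```

View pics/scene.png

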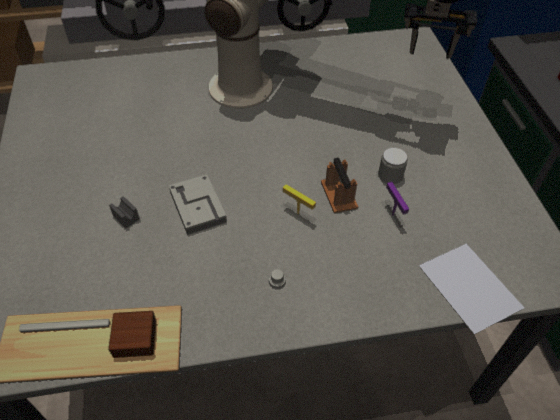

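View pics/top.png

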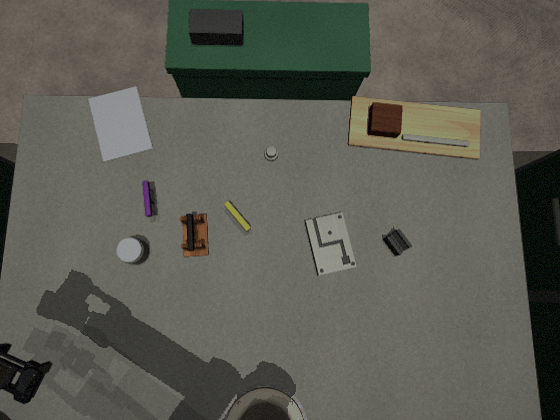

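Candidates for the scraper, scene/top pixels: the black bar in the cradle (343,172)/(190,232), a yellow T (298,196)/(237,215) and a purple T (398,198)/(148,198). I choose the black one in the cradle and check it in a close crop, together with the plate.

Run:
```python
import cv2,numpy as np
t=np.load("top.npz")["p"][:,:,::-1];s=np.load("scene.npz")["p"][:,:,::-1]
def c(im,x,y,w=66,h=50): return cv2.resize(im[y:y+h,x:x+w],(396,300),interpolation=cv2.INTER_CUBIC)
a=np.hstack([c(t,162,208),c(s,310,155)]);b=np.hstack([c(t,298,208,92,70),c(s,163,168,80,66)])
cv2.imwrite("pics/crop.png",cv2.convertScaleAbs(np.vstack([a,b]),alpha=1.5,beta=10))
```

```text
(no output)
```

View pics/crop.png

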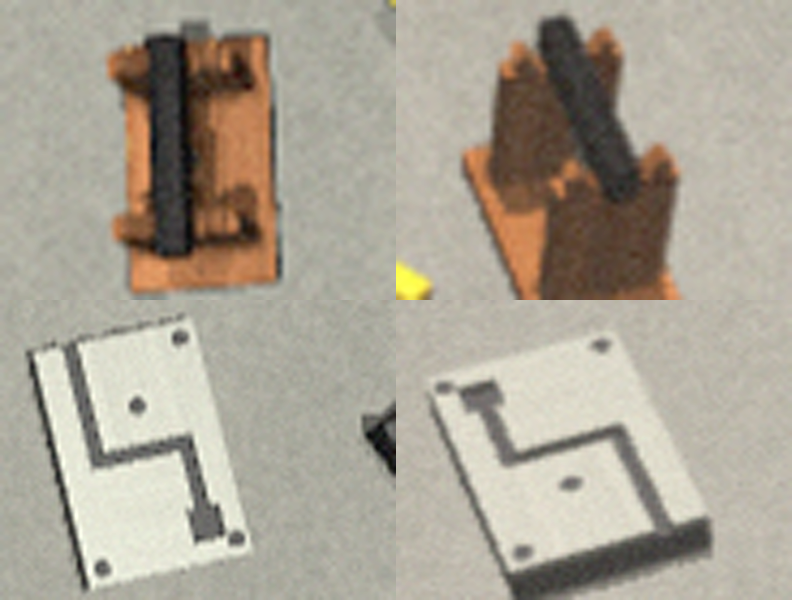

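The crop confirms the choice: the black bar lies in the orange cradle's notches (top ≈190,232). On the plate the pocket is at top ≈(346,260) and the open end at ≈(315,219). Next I fit the poses.

```bash
cat > h.py <<'E'
from workcell import *
import cv2,numpy as np
from scipy.optimize import minimize
def proj(n,X):
    m=camera_model(n);K=np.array([[m["fx"],0,m["cx"]],[0,m["fy"],m["cy"]],[0,0,1]])
    return cv2.projectPoints(np.float64(X).reshape(-1,3),cv2.Rodrigues(m["R"])[0],m["t"],K,np.array([m["k1"],0,0,0]))[0].reshape(-1,2)
def cloud(n,d):
    m=camera_model(n);K=np.array([[m["fx"],0,m["cx"]],[0,m["fy"],m["cy"]],[0,0,1]])
    v,u=np.mgrid[:420,:560];uv=np.stack([u,v],-1).reshape(-1,1,2).astype(float)
    r=cv2.undistortPoints(uv,K,np.array([m["k1"],0,0,0])).reshape(420,560,2)
    C=np.dstack([r,np.ones((420,560))])*d[...,None]
    return (C-m["t"])@m["R"]
def samp(g,uv): return cv2.remap(g,uv[:,0].astype(np.float32)[None],uv[:,1].astype(np.float32)[None],cv2.INTER_LINEAR)[0]
gx,gy=np.meshgrid(np.arange(-88,88.1,1.),np.arange(-63,63.1,1.));gx=gx.ravel();gy=gy.ravel()
def box(a,b,c,d): return (gx>a)&(gx<b)&(gy>c)&(gy<d)
gro=box(-66,-44,-41,-19)|box(-55,5,-35,-25)|box(-5,5,-35,35)|box(-5,80,25,35)
ins=box(-80,80,-55,55)
tgt=np.where(ins&~gro,1.,0)
def plate(names,ims,x0):
    def f(p):
        c,s=np.cos(p[2]),np.sin(p[2]);X=np.stack([p[0]+(c*gx-s*gy)/1e3,p[1]+(s*gx+c*gy)/1e3,0*gx+.03],1)
        return -sum(np.corrcoef(samp(g,proj(n,X)),tgt)[0,1] for n,g in zip(names,ims))
    r=minimize(f,x0,method="Nelder-Mead",options=dict(initial_simplex=[x0,x0+np.array([.01,0,0]),x0+np.array([0,.01,0]),x0+np.array([0,0,.08])],xatol=1e-5,fatol=1e-7))
    return r.x,r.fun
E
python3 - <<'E'
from h import *
D={n:np.load(n+".npz") for n in("top","scene")}
G={n:cv2.cvtColor(D[n]["p"],cv2.COLOR_RGB2GRAY).astype(np.float32) for n in D}
P=cloud("top",D["top"]["d"])
def w(u,v): return P[v,u]
pk=w(346,260);op=w(315,221);ctr=w(330,242);print(pk,op,ctr)
# pocket->open dir in plate frame (135,60)
a=np.arctan2(*(op-pk)[[1,0]])-np.arctan2(60,135)
x0=np.array([ctr[0],ctr[1],a])
for ns in(["top"],["scene"],["top","scene"]): print(ns,plate(ns,[G[n] for n in ns],x0))
for n,(u0,u1,v0,v1) in dict(top=(170,215,205,265),scene=(310,365,150,215)).items():
    C=cloud(n,D[n]["d"])[v0:v1,u0:u1].reshape(-1,3);c=D[n]["p"][v0:v1,u0:u1].reshape(-1,3).astype(int)
    k=(c.max(1)<75)&(c.max(1)-c.min(1)<18)&(C[:,2]>.088)&(C[:,2]<.11)
    q=C[k];m=cv2.minAreaRect((q[:,:2]*1000).astype(np.float32));print(n,k.sum(),np.median(q[:,2]),q.mean(0),m)
for n,u,v in(("top",130,250),("top",398,242),("top",237,215),("top",271,152)):print(u,v,w(u,v))
E
```

```text
[ 0.45166514 -0.2263176   0.01949551] [ 0.56260147 -0.1386928   0.02279668] [ 0.50221967 -0.18100908  0.022963  ]
['top'] (array([ 0.49855613, -0.18161887,  0.22945022]), np.float64(-0.7999180620989496))
['scene'] (array([ 0.49858036, -0.17993986,  0.22915118]), np.float64(-0.7482855828636474))
['top', 'scene'] (array([ 0.4985989 , -0.18089539,  0.23008479]), np.float64(-1.5262369246728702))
top 231 0.09790519416354902 [0.51842618 0.20652316 0.09773454] ((518.2484741210938, 207.12594604492188), (97.49718475341797, 16.08108139038086), 4.871191024780273)
scene 200 0.09731648137708537 [0.52657365 0.20732328 0.09676034] ((523.4258422851562, 208.14263916015625), (102.75613403320312, 17.156845092773438), 4.178874492645264)
130 250 [0.46964693 0.36786474 0.07805453]
398 242 [ 0.50414697 -0.37616018  0.02436315]
237 215 [0.56798829 0.08296326 0.07984438]
271 152 [ 0.76417138 -0.00949509  0.03745872]
```

```bash
cat >> h.py <<'E'
def barfit(D,rois,x0,zc,S=6):
    W={}
    for n,(u0,u1,v0,v1) in rois.items():
        c=cv2.resize(D[n]["p"][v0:v1,u0:u1],None,fx=S,fy=S,interpolation=cv2.INTER_LINEAR).astype(float)
        W[n]=1/(1+np.exp((c.max(2)+1.5*(c.max(2)-c.min(2))-95)/8))-.5   # + dark grey, - else
    def f(p):
        c,s=np.cos(p[2]),np.sin(p[2]);o=0
        b=np.array([[i*.05,j*.008,k*.01] for i in(-1,1) for j in(-1,1) for k in(-1,1)])
        X=np.stack([p[0]+c*b[:,0]-s*b[:,1],p[1]+s*b[:,0]+c*b[:,1],zc+b[:,2]],1)
        for n,(u0,u1,v0,v1) in rois.items():
            h=cv2.convexHull((((proj(n,X)-[u0,v0]+.5)*S-.5)*16).astype(np.int32));m=np.zeros(W[n].shape,np.uint8)
            cv2.fillConvexPoly(m,h,1,shift=4);o-=(W[n]*m).sum()
        return o
    x0=np.array(x0)
    r=minimize(f,x0,method="Nelder-Mead",options=dict(initial_simplex=[x0,x0+np.array([.006,0,0]),x0+np.array([0,.006,0]),x0+np.array([0,0,.05])]))
    return r.x,r.fun
E
python3 - <<'E'
from h import *
import workcell
print([k for k in dir(workcell) if not k.startswith("_")], getattr(workcell,"grasp_offset",None))
D={n:np.load(n+".npz") for n in("top","scene")}
R=dict(top=(170,215,205,265),scene=(315,365,150,212))
for k in(["top"],["scene"],["top","scene"]):print(k,barfit(D,{n:R[n] for n in k},[.52,.2075,.08],.088))
E
```

```text
['Unreachable', 'camera_model', 'capture', 'grasp_offset', 'job_done', 'read_state'] 0.0187
['top'] (array([0.52064284, 0.20699513, 0.08210902]), np.float64(-4587.88890951607))
['scene'] (array([0.52363482, 0.20827462, 0.06932288]), np.float64(-4427.565481100771))
['top', 'scene'] (array([0.52148083, 0.20746428, 0.07176901]), np.float64(-8847.51986211984))
```

Request:
{"op": "drive_tool", "data": {
  "targets": [0, 0, 0.093, 0.4, -0.43, 0, 0.3, 0, 0, 0.093, 0.4, -0.43, 0, 0.3, 0, 0, 0.093, 0.4, -0.43, 0, 0.3, 0, 0, 0.093, 0.4, -0.43, 0, 0.3, 0, 0, 0.093, 0.4, -0.43, 0, 0.3]
}}

```text
time_s: 0.6
position: [0.3697, 0.3688, 0.1851]
ee_rot: [[-0.988, 0.155, -0.0], [0.155, 0.988, -0.0], [0.0, -0.0, -1.0]]
ft_force: [-0.6, 0.4, -0.3]
opening: 0.0596
grasp_force: 0.0
```

Request:
{"op": "drive_tool", "data": {
  "targets": [0, 0, 0.093, 0.4, -0.43, 0, 0.3, 0, 0, 0.093, 0.4, -0.43, 0, 0.3, 0, 0, 0.093, 0.4, -0.43, 0, 0.3, 0, 0, 0.093, 0.4, -0.43, 0, 0.3, 0, 0, 0.093, 0.4, -0.43, 0, 0.3]
}}

```text
time_s: 1.1
position: [0.5198, 0.2075, 0.1851]
ee_rot: [[-0.997, -0.076, -0.001], [-0.076, 0.997, 0.0], [0.001, 0.0, -1.0]]
ft_force: [0.8, 1.6, 0.8]
opening: 0.0597
grasp_force: 0.0
```

Request:
{"op": "drive_tool", "data": {
  "targets": [0, 0, 0, 0, 0, 0, 0.3, 0, 0, 0, 0, 0, 0, 0.3]
}}

```text
time_s: 1.3
position: [0.5189, 0.2086, 0.1849]
ee_rot: [[-0.997, -0.072, -0.002], [-0.072, 0.997, 0.0], [0.002, 0.0, -1.0]]
ft_force: [-0.0, -0.3, -0.2]
opening: 0.0597
grasp_force: 0.0
```

Request:
{"op": "drive_tool", "data": {
  "targets": [0, 0, 0, 0.03, -0.013, -0.33, 0.3, 0, 0, 0, 0, 0, -0.33, 0.3, 0, 0, 0, 0, 0, -0.33, 0.3, 0, 0, 0, 0, 0, -0.33, 0.3, 0, 0, 0, 0, 0, -0.21, 0.3]
}}

```text
time_s: 1.8
position: [0.5187, 0.2095, 0.0685]
ee_rot: [[-0.997, -0.076, -0.003], [-0.076, 0.997, -0.0], [0.003, 0.0, -1.0]]
ft_force: [-0.2, 0.5, -0.6]
opening: 0.0593
grasp_force: 0.0
```

Request:
{"op": "drive_tool", "data": {
  "targets": [0, 0, 0, 0, 0, 0, 0.3]
}}

```text
time_s: 1.9
position: [0.5177, 0.2092, 0.0679]
ee_rot: [[-0.997, -0.076, -0.006], [-0.076, 0.997, -0.001], [0.006, -0.0, -1.0]]
ft_force: [-0.4, 0.3, -0.3]
opening: 0.0598
grasp_force: 0.0
```

Run:
```python
from h import *
a=[]
for n in("top","scene"):
    p,d=capture(n);np.savez(n+"2",p=p,d=d)
    x,y=(160,205) if n=="top" else (300,130)
    a.append(cv2.resize(p[y:y+70,x:x+66,::-1],(396,420),interpolation=cv2.INTER_CUBIC))
cv2.imwrite("pics/grasp.png",cv2.convertScaleAbs(np.hstack(a),alpha=1.5,beta=10));print(read_state()["position"])
```

```text
[0.52060177 0.20920541 0.07107206]
```

View pics/grasp.png

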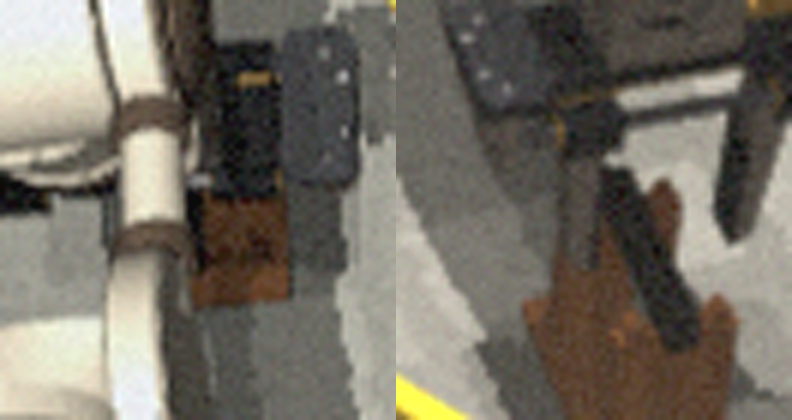

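Fingers straddle the black bar mid-way between the uprights (scene crop: bar at about (650,260), fingers either side). Closing.

Request:
{"op": "drive_tool", "data": {
  "targets": [0, 0, 0, 0, 0, 0, -0.4, 0, 0, 0, 0, 0, 0, -0.6, 0, 0, 0, 0, 0, 0, -0.7, 0, 0, 0, 0, 0, 0, -1, 0, 0, 0, 0, 0, 0, -1],
  "squeeze": 25
}}

```text
time_s: 2.5
position: [0.5215, 0.2081, 0.071]
ee_rot: [[-0.997, -0.074, 0.0], [-0.074, 0.997, 0.0], [-0.0, 0.0, -1.0]]
ft_force: [-0.7, -0.0, -0.6]
opening: 0.0219
grasp_force: 0.0
```

```bash
cat >> h.py <<'E'
def avg(k=8):
    S=[]
    for _ in range(k): capture("top");S.append(read_state())
    print("t",S[-1]["time_s"],"pos",np.mean([s["position"] for s in S],0).round(5),"sd",np.std([s["position"] for s in S],0).round(5),"F",np.mean([s["ft_force"] for s in S],0).round(2),"M",np.mean([s["moment"] for s in S],0).round(3),"yaw",round(np.mean([np.arctan2(-s["ee_rot"][0,1],s["ee_rot"][1,1]) for s in S]),4),"z",np.mean([s["ee_rot"][:,2] for s in S],0).round(4),"open",S[-1]["opening"],"g",S[-1]["grasp_force"])
E
python3 -c "
from h import *
avg(10)"
```

```text
t 3.0 pos [0.52129 0.20813 0.07074] sd [3.e-05 2.e-05 4.e-05] F [-0.01  0.06  0.09] M [ 0.039 -0.004  0.002] yaw 0.0741 z [-0. -0. -1.] open 0.000496164549158903 g 0.0
```

Run:
```python
from h import *
a=[]
for n in("top","scene"):
    p,d=capture(n);np.savez(n+"3",p=p,d=d)
    x,y=(160,205) if n=="top" else (300,130)
    a.append(cv2.resize(p[y:y+70,x:x+66,::-1],(396,420),interpolation=cv2.INTER_CUBIC))
cv2.imwrite("pics/grasp2.png",cv2.convertScaleAbs(np.hstack(a),alpha=1.7,beta=10));s=read_state();print(s["opening"],s["grasp_force"],s["position"])
```

```text
0.0004686587690844406 0.0 [0.52129577 0.20815449 0.07074071]
```

View pics/grasp2.png

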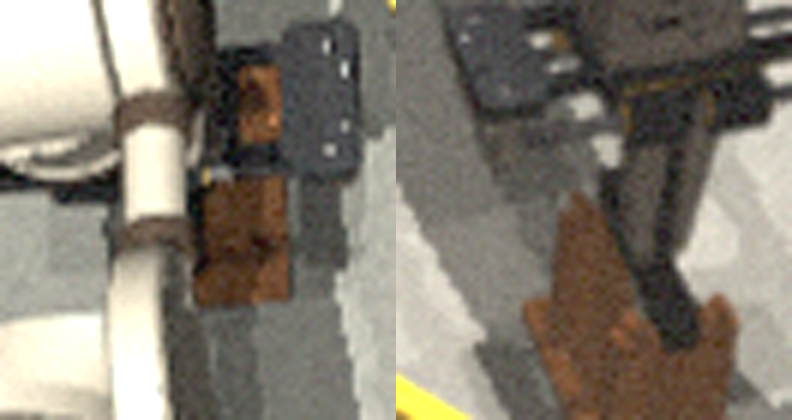

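Run:
```python
from h import *
for z in(.07,.088,.1,.12):print(z,proj("scene",[.5213,.208,z]),proj("top",[.5213,.208,z]))
D=np.load("scene3.npz")
C=cloud("scene",D["d"]);
for v in range(148,190,4):print(v,[(C[v,u].round(3).tolist(),D["p"][v,u].tolist()) for u in(341,345)])
D={n:np.load(n+"3.npz") for n in("top","scene")}
print(barfit(D,dict(scene=(315,365,150,212)),[.52,.2075,.08],.088))
```

```text
0.07 [[340.56098696 177.47865319]] [[191.14825477 231.88004553]]
0.088 [[341.22005157 172.82438063]] [[189.98744975 231.03355862]]
0.1 [[341.66665653 169.67074121]] [[189.19276722 230.45407532]]
0.12 [[342.42420715 164.32187526]] [[187.82960617 229.46009159]]
148 [([0.554, 0.187, 0.212], [23, 25, 17]), ([0.553, 0.197, 0.21], [29, 27, 29])]
152 [([0.561, 0.186, 0.206], [15, 14, 14]), ([0.558, 0.197, 0.201], [25, 18, 20])]
156 [([0.534, 0.196, 0.165], [46, 45, 37]), ([0.537, 0.206, 0.166], [24, 25, 19])]
160 [([0.536, 0.197, 0.152], [49, 44, 42]), ([0.536, 0.208, 0.15], [20, 18, 12])]
164 [([0.536, 0.199, 0.138], [47, 45, 38]), ([0.533, 0.211, 0.132], [21, 20, 13])]
168 [([0.533, 0.201, 0.119], [48, 41, 41]), ([0.53, 0.213, 0.114], [21, 23, 19])]
172 [([0.534, 0.202, 0.105], [36, 34, 32]), ([0.531, 0.214, 0.1], [33, 32, 27])]
176 [([0.541, 0.202, 0.097], [24, 19, 17]), ([0.542, 0.212, 0.096], [27, 25, 22])]
180 [([0.542, 0.203, 0.083], [37, 36, 34]), ([0.558, 0.208, 0.099], [17, 20, 19])]
184 [([0.564, 0.196, 0.092], [58, 40, 26]), ([0.568, 0.206, 0.095], [30, 28, 27])]
188 [([0.565, 0.197, 0.077], [54, 35, 26]), ([0.571, 0.206, 0.083], [32, 24, 26])]
(array([0.51956994, 0.20753646, 0.10915953]), np.float64(-4972.3447245111565))
```

Run:
```python
from h import *
for y in(.174,.242):
  print([(z,proj("scene",[.531,y,z])[0].round(1).tolist()) for z in(.07,.1)])
D=np.load("scene2.npz");C=cloud("scene",D["d"])
for u0,u1 in((326,336),(350,362)):
  for v in range(160,184,2):
    q=C[v,u0:u1];print(v,D["p"][v,u0:u1].max(1).tolist(),(q[:,0]*1e3).astype(int).tolist(),(q[:,2]*1e3).astype(int).tolist())
# initial: fingertip height at start, reported z 0.1845
D=np.load("scene.npz");C=cloud("scene",D["d"]);b=C[30:70,400:480].reshape(-1,3);k=(b[:,2]>.05)&(b[:,2]<.3)&(abs(b[:,0]-.22)<.1)&(abs(b[:,1]-.53)<.1)
print(b[k][np.argsort(b[k][:,2])[:14]].round(3).tolist())
D=np.load("top.npz");C=cloud("top",D["d"]);b=C[340:420,0:60].reshape(-1,3);k=(b[:,2]>.03)&(b[:,2]<.6);print(b[k][np.argsort(b[k][:,2])[:10]].round(3).tolist())
```

```text
[(0.07, [329.0, 181.7]), (0.1, [329.9, 173.9])]
[(0.07, [353.8, 178.5]), (0.1, [355.1, 170.7])]
160 [44, 41, 38, 48, 41, 47, 50, 41, 24, 21] [387, 521, 533, 536, 534, 536, 534, 533, 537, 1467] [4, 143, 155, 158, 155, 156, 154, 153, 156, 1125]
162 [52, 38, 32, 47, 44, 46, 47, 32, 22, 14] [392, 526, 535, 534, 535, 531, 534, 537, 531, 488] [1, 140, 149, 149, 149, 144, 147, 149, 143, 98]
164 [46, 34, 38, 45, 45, 48, 46, 29, 22, 16] [402, 522, 533, 536, 535, 532, 535, 535, 534, 491] [3, 129, 141, 143, 142, 138, 141, 140, 138, 93]
166 [53, 37, 31, 47, 49, 47, 45, 30, 35, 23] [406, 523, 535, 537, 532, 534, 532, 532, 533, 492] [0, 123, 135, 136, 131, 133, 130, 129, 130, 86]
168 [59, 39, 39, 45, 50, 47, 46, 27, 44, 38] [410, 523, 527, 534, 533, 539, 534, 534, 492, 490] [-5, 115, 119, 126, 125, 131, 125, 125, 78, 76]
170 [53, 38, 38, 55, 47, 46, 37, 26, 42, 52] [419, 523, 532, 537, 533, 531, 536, 533, 492, 489] [-3, 108, 116, 122, 117, 115, 120, 115, 70, 67]
172 [50, 45, 40, 46, 51, 49, 33, 29, 49, 45] [485, 493, 531, 529, 534, 536, 538, 530, 496, 491] [59, 68, 108, 106, 110, 112, 114, 105, 67
[... 2555 characters left out ...]
63, 65, 53, 50, 60, 87, 98, 98, 96, 94, 96] [564, 558, 555, 561, 561, 560, 556, 481, 483, 483, 483, 483] [96, 88, 84, 91, 90, 89, 84, -2, 0, -1, -1, -2]
[[0.206, 0.483, 0.21], [0.2, 0.478, 0.214], [0.247, 0.578, 0.214], [0.212, 0.483, 0.214], [0.208, 0.488, 0.214], [0.214, 0.485, 0.215], [0.208, 0.478, 0.216], [0.232, 0.578, 0.217], [0.244, 0.588, 0.217], [0.211, 0.48, 0.217], [0.247, 0.572, 0.218], [0.212, 0.482, 0.218], [0.253, 0.578, 0.218], [0.248, 0.574, 0.218]]
[[0.208, 0.485, 0.212], [0.242, 0.574, 0.214], [0.206, 0.479, 0.214], [0.247, 0.574, 0.214], [0.227, 0.578, 0.214], [0.208, 0.479, 0.214], [0.24, 0.572, 0.215], [0.247, 0.575, 0.216], [0.243, 0.57, 0.216], [0.238, 0.574, 0.216]]
```

The camera shows the real fingertips about 28 mm above the reported TCP, and this was already so at the start (0.213 against 0.1845). The fingers therefore closed just over the bar without touching it. I reopen and go down by that offset.

Request:
{"op": "drive_tool", "data": {
  "targets": [0, 0, 0, 0, 0, 0.08, 0.3, 0, 0, 0, 0, 0, 0, 0.3, 0, 0, 0, 0, 0, 0, 0.3, 0, 0, 0, 0, 0, 0, 0.3, 0, 0, 0, 0, 0, 0, 0.3]
}}

```text
time_s: 3.6
position: [0.5212, 0.2081, 0.0766]
ee_rot: [[-0.997, -0.074, -0.0], [-0.074, 0.997, -0.0], [0.0, -0.0, -1.0]]
ft_force: [0.3, -0.1, -0.9]
opening: 0.0383
grasp_force: 0.0
```

Request:
{"op": "drive_tool", "data": {
  "targets": [0, 0, 0, 0, 0, -0.2, 0.3, 0, 0, 0, 0, 0, -0.2, 0.3, 0, 0, 0, 0, 0, -0.06, 0.3, 0, 0, 0, 0, 0, 0, 0.3, 0, 0, 0, 0, 0, 0, 0.3]
}}

```text
time_s: 4.1
position: [0.5212, 0.2081, 0.042]
ee_rot: [[-0.997, -0.074, -0.0], [-0.074, 0.997, -0.0], [0.0, -0.0, -1.0]]
ft_force: [-0.4, -0.5, 0.3]
opening: 0.0596
grasp_force: 0.0
```

Run:
```python
from h import *
avg(4)
p,d=capture("scene");C=cloud("scene",d)
for u0,u1 in((324,336),(350,360)):
  for v in range(168,188,2):
    q=C[v,u0:u1];print(v,(q[:,0]*1e3).astype(int).tolist(),(q[:,2]*1e3).astype(int).tolist())
```

```text
t 4.3 pos [0.52177 0.20825 0.04274] sd [1.0e-04 1.0e-05 1.5e-04] F [-0.39  0.24 -0.23] M [0.046 0.019 0.014] yaw 0.0742 z [ 1.e-03  2.e-04 -1.e+00] open 0.05967899487875406 g 0.0
168 [410, 411, 526, 535, 535, 537, 538, 538, 534, 537, 492, 492] [-3, -3, 119, 128, 128, 130, 129, 129, 124, 128, 79, 78]
170 [422, 420, 524, 534, 541, 538, 536, 538, 538, 536, 492, 492] [0, -1, 109, 119, 127, 123, 120, 121, 122, 119, 71, 70]
172 [431, 431, 524, 532, 540, 539, 537, 537, 537, 535, 491, 493] [1, 1, 101, 110, 117, 116, 114, 114, 113, 110, 62, 63]
174 [431, 442, 525, 534, 535, 539, 539, 535, 539, 534, 494, 493] [-6, 5, 95, 104, 105, 109, 108, 104, 107, 102, 57, 56]
176 [444, 448, 524, 533, 540, 536, 536, 537, 535, 490, 492, 492] [0, 3, 86, 96, 103, 97, 97, 98, 96, 45, 47, 46]
178 [451, 454, 521, 532, 538, 538, 535, 537, 535, 491, 490, 493] [0, 1, 75, 87, 93, 92, 88, 90, 87, 38, 36, 39]
180 [468, 471, 487, 532, 538, 536, 536, 537, 534, 493, 490, 487] [9, 11, 29, 78, 85, 83, 82, 83, 79, 32, 28, 24]
182 [474, 486, 492, 495, 540, 533, 535, 539, 535, 490, 1467, 488] [7, 20, 27, 29, 79, 72, 73, 77, 72
[... 483 characters left out ...]
1, 530] [1, 0, 80, 88, 93, 98, 95, 97, 94, 92]
174 [450, 452, 517, 528, 529, 536, 533, 528, 527, 454] [0, 2, 73, 85, 86, 93, 89, 83, 82, 0]
176 [453, 459, 458, 527, 534, 532, 527, 533, 460, 462] [-4, 2, 0, 76, 83, 81, 75, 80, -1, 0]
178 [467, 463, 461, 469, 530, 465, 469, 471, 466, 469] [2, -1, -5, 3, 71, -2, 1, 3, -2, 0]
180 [471, 471, 557, 558, 1467, 555, 479, 479, 475, 479] [-1, -2, 95, 95, 1125, 91, 4, 3, -1, 3]
182 [564, 555, 560, 562, 565, 562, 557, 488, 485, 480] [96, 85, 91, 92, 94, 91, 85, 5, 1, -4]
184 [568, 561, 562, 563, 563, 562, 564, 489, 496, 492] [92, 83, 85, 85, 85, 83, 85, -1, 5, 1]
186 [571, 562, 565, 562, 560, 561, 563, 500, 502, 499] [88, 77, 80, 76, 74, 74, 76, 2, 4, 0]
```

Request:
{"op": "drive_tool", "data": {
  "targets": [0, 0, 0, 0, 0, 0, -0.3, 0, 0, 0, 0, 0, 0, -0.5, 0, 0, 0, 0, 0, 0, -0.6, 0, 0, 0, 0, 0, 0, -1, 0, 0, 0, 0, 0, 0, -1],
  "squeeze": 25
}}

```text
time_s: 4.85
position: [0.5213, 0.2082, 0.0422]
ee_rot: [[-0.997, -0.074, 0.0], [-0.074, 0.997, -0.0], [-0.0, -0.0, -1.0]]
ft_force: [0.9, -0.4, -0.0]
opening: 0.0217
grasp_force: 0.0
```

Request:
{"op": "drive_tool", "data": {
  "targets": [0, 0, 0, 0, 0, 0, -1, 0, 0, 0, 0, 0, 0, -1]
}}

```text
time_s: 5.05
position: [0.5213, 0.2081, 0.0423]
ee_rot: [[-0.997, -0.074, 0.0], [-0.074, 0.997, -0.0], [-0.0, -0.0, -1.0]]
ft_force: [0.3, 0.3, 0.3]
opening: 0.0156
grasp_force: 25.0
```

```bash
python3 -c "
from h import *
avg(4)"
```

```text
t 5.25 pos [0.52129 0.20811 0.04225] sd [1.e-05 0.e+00 0.e+00] F [-0.13 -0.24  0.39] M [-0.001  0.013 -0.016] yaw 0.0742 z [-0.e+00 -1.e-04 -1.e+00] open 0.015119314210511003 g 24.995073974132538
```

Request:
{"op": "drive_tool", "data": {
  "targets": [0, 0, 0, 0, 0, 0.12, -1, 0, 0, 0, 0, 0, 0.3, -1, 0, 0, 0, 0, 0, 0.4, -1, 0, 0, 0, 0, 0, 0.4, -1, 0, 0, 0, 0, 0, 0.38, -1]
}}

```text
time_s: 5.75
position: [0.5211, 0.2082, 0.1639]
ee_rot: [[-0.997, -0.074, 0.0], [-0.074, 0.997, 0.0], [-0.0, 0.0, -1.0]]
ft_force: [0.4, -0.5, -1.3]
opening: 0.0158
grasp_force: 25.0
```

Request:
{"op": "drive_tool", "data": {
  "targets": [0, 0, 0, -0.05, -0.3, 0, -1, 0, 0, 0, -0.09, -0.55, 0, -1, 0, 0, 0, -0.09, -0.55, 0, -1, 0, 0, 0, -0.09, -0.55, 0, -1, 0, 0, 0, -0.09, -0.55, 0, -1]
}}

```text
time_s: 6.25
position: [0.4899, 0.0193, 0.1627]
ee_rot: [[-0.997, -0.075, 0.0], [-0.075, 0.997, -0.0], [-0.0, -0.0, -1.0]]
ft_force: [0.3, -0.5, -1.2]
opening: 0.016
grasp_force: 25.0
```

Request:
{"op": "drive_tool", "data": {
  "targets": [0, 0, 0, -0.09, -0.55, 0, -1, 0, 0, 0, -0.09, -0.55, 0, -1, 0, 0, 0, -0.09, -0.55, 0, -1, 0, 0, 0, -0.09, -0.55, 0, -1, 0, 0, 0, -0.09, -0.55, 0, -1]
}}

```text
time_s: 6.75
position: [0.4562, -0.1871, 0.1628]
ee_rot: [[-0.997, -0.074, 0.001], [-0.074, 0.997, -0.0], [-0.001, -0.0, -1.0]]
ft_force: [0.5, -0.3, -1.0]
opening: 0.0155
grasp_force: 25.0
```

Request:
{"op": "drive_tool", "data": {
  "targets": [0, 0, 0, -0.07, -0.3, 0, -1, 0, 0, 0, 0, -0.15, 0, -1, 0, 0, 0, 0, 0, -0.3, -1, 0, 0, 0, 0, 0, -0.3, -1, 0, 0, 0, 0, 0, 0, -1]
}}

```text
time_s: 7.25
position: [0.4497, -0.2169, 0.1143]
ee_rot: [[-0.997, -0.075, -0.005], [-0.075, 0.997, 0.005], [0.005, 0.005, -1.0]]
ft_force: [-1.4, 0.7, -0.7]
opening: 0.0158
grasp_force: 25.0
```

Run:
```python
from h import *
avg(5)
a=[]
for n in("top","scene"):
    p,d=capture(n);np.savez(n+"4",p=p,d=d)
    x,y=(290,200) if n=="top" else (155,115)
    a.append(cv2.resize(p[y:y+110,x:x+88,::-1],(396,495),interpolation=cv2.INTER_CUBIC))
cv2.imwrite("pics/pk.png",cv2.convertScaleAbs(np.hstack(a),alpha=1.6,beta=10))
```

```text
t 7.5 pos [ 0.45196 -0.21895  0.11793] sd [0.00069 0.0007  0.001  ] F [ 0.32 -0.05 -1.46] M [0.008 0.001 0.017] yaw 0.075 z [ 4.e-04 -1.e-04 -1.e+00] open 0.015632106084828727 g 24.99414950609207
```

View pics/pk.png

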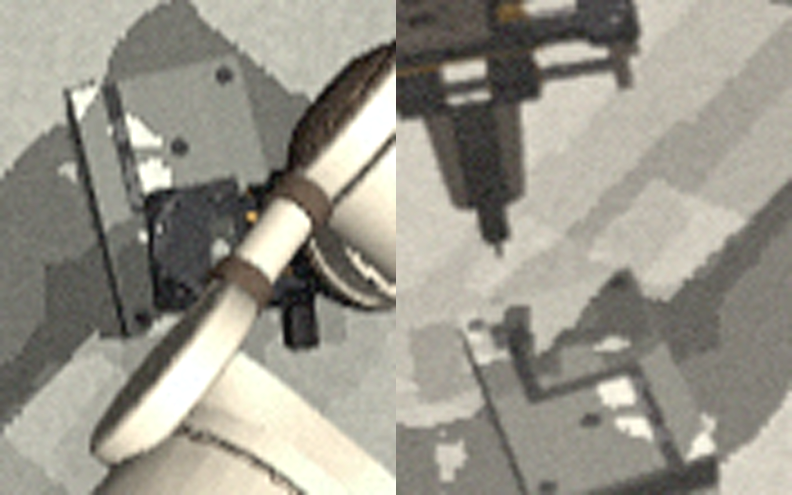

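Run:
```python
from h import *
avg(3)
t=np.array([.452,-.219,.0937]);print(proj("scene",[t,t+[.002,0,0],t+[0,.002,0],t+[0,0,.002]]))
D=np.load("scene4.npz");p=D["p"];C=cloud("scene",D["d"])
for v in range(160,176):print(v,[int(x) for x in p[v,170:188].max(1)],(C[v,174:182,0]*1e3).astype(int).tolist(),(C[v,174:182,2]*1e3).astype(int).tolist())
```

```text
t 7.75 pos [ 0.45199 -0.21958  0.11804] sd [1.3e-04 6.0e-05 2.0e-04] F [ 0.36 -0.24 -1.1 ] M [ 0.047 -0.02  -0.003] yaw 0.0744 z [ 1.e-03 -9.e-04 -1.e+00] open 0.015548759095716192 g 24.99414950609207
[[177.57974909 172.17351771]
 [177.62334868 172.71601732]
 [178.3420694  172.08173635]
 [177.47567814 171.64721891]]
160 [46, 23, 31, 24, 24, 34, 30, 29, 36, 58, 86, 105, 117, 111, 111, 110, 114, 115] [491, 487, 490, 491, 489, 464, 465, 311] [177, 172, 175, 176, 174, 149, 149, 0]
161 [77, 66, 65, 32, 24, 29, 31, 26, 41, 79, 115, 116, 115, 112, 109, 115, 114, 117] [489, 493, 488, 491, 495, 313, 315, 312] [172, 175, 170, 173, 176, -1, 0, -3]
162 [119, 109, 108, 44, 33, 31, 30, 35, 38, 76, 113, 117, 116, 111, 115, 113, 112, 112] [493, 498, 496, 497, 495, 494, 321, 317] [173, 177, 174, 175, 173, 171, 1, -3]
163 [125, 126, 117, 57, 29, 30, 32, 27, 38, 70, 118, 116, 119, 124, 121, 119, 118, 110] [501, 499, 498, 497, 498, 501, 320, 327] [177, 174, 173, 172, 172, 175, -3, 3]
164 [123, 124, 113, 65, 25, 33, 29, 26, 29, 62, 111, 121, 122, 123, 125, 125, 113, 114] [501, 497, 505, 500, 502, 501, 33
[... 1163 characters left out ...]
358, 353] [-2, 0, 1, 99, 100, 1, 2, -2]
172 [113, 113, 113, 114, 122, 121, 120, 106, 108, 122, 125, 120, 123, 119, 115, 107, 107, 105] [355, 352, 364, 361, 451, 358, 362, 361] [-2, -5, 6, 2, 93, 0, 1, 0]
173 [109, 114, 117, 123, 123, 123, 123, 124, 121, 124, 124, 125, 118, 105, 107, 106, 108, 106] [364, 359, 361, 361, 365, 360, 363, 362] [3, -2, 0, -1, 1, -3, -1, -2]
174 [108, 115, 120, 120, 124, 126, 123, 124, 130, 124, 122, 119, 116, 107, 110, 106, 112, 110] [364, 362, 367, 368, 369, 366, 366, 367] [-1, -2, 0, 1, 2, -1, -1, -1]
175 [117, 115, 123, 126, 119, 121, 124, 127, 131, 129, 121, 106, 105, 103, 106, 109, 108, 111] [368, 368, 370, 369, 368, 372, 374, 369] [-1, 0, 0, -1, -2, 1, 2, -2]
```

The scene crop shows the tip at about px (177.6,172), where the expected projection is (177.6,172.2), so the grasp is true. Going down into the pocket.

Request:
{"op": "drive_tool", "data": {
  "targets": [0, 0, 0, 0, -0.032, -0.2, -1, 0, 0, 0, 0, 0, -0.25, -1, 0, 0, 0, 0, 0, -0.2, -1, 0, 0, 0, 0, 0, -0.15, -1, 0, 0, 0, 0, 0, -0.1, -1]
}}

```text
time_s: 8.25
position: [0.4513, -0.2215, 0.049]
ee_rot: [[-0.997, -0.074, -0.001], [-0.074, 0.997, 0.001], [0.001, 0.001, -1.0]]
ft_force: [-0.0, 0.0, -1.3]
opening: 0.0156
grasp_force: 25.0
```

Request:
{"op": "drive_tool", "data": {
  "targets": [0, 0, 0, 0, 0, 0, -1, 0, 0, 0, 0, 0, 0, -1, 0, 0, 0, 0, 0, 0, -1]
}}

```text
time_s: 8.55
position: [0.4522, -0.2222, 0.0506]
ee_rot: [[-0.997, -0.074, 0.001], [-0.074, 0.997, -0.001], [-0.001, -0.001, -1.0]]
ft_force: [-0.3, -0.0, -1.6]
opening: 0.016
grasp_force: 25.0
```

```bash
python3 -c "
from h import *
avg(8)"
```

```text
t 8.95 pos [ 0.45183 -0.22198  0.05019] sd [0.00019 0.00014 0.00026] F [ 0.08 -0.12 -1.75] M [ 0.057  0.008 -0.001] yaw 0.0742 z [ 6.e-04 -5.e-04 -1.e+00] open 0.01581454099609482 g 24.99422460794449
```

Request:
{"op": "drive_tool", "data": {
  "targets": [0, 0, 0, 0, 0, -0.013, -1, 0, 0, 0, 0, 0, -0.013, -1, 0, 0, 0, 0, 0, -0.01, -1, 0, 0, 0, 0, 0, 0, -1, 0, 0, 0, 0, 0, 0, -1]
}}

```text
time_s: 9.45
position: [0.4515, -0.2217, 0.047]
ee_rot: [[-0.997, -0.074, -0.0], [-0.074, 0.997, 0.0], [0.0, 0.0, -1.0]]
ft_force: [-0.8, -0.2, -2.5]
opening: 0.0156
grasp_force: 25.0
```

Request:
{"op": "drive_tool", "data": {
  "targets": [0, 0, 0, 0, 0, -0.007, -1, 0, 0, 0, 0, 0, 0, -1, 0, 0, 0, 0, 0, 0, -1]
}}

```text
time_s: 9.75
position: [0.4515, -0.2217, 0.0465]
ee_rot: [[-0.997, -0.074, -0.0], [-0.074, 0.997, 0.0], [0.0, 0.0, -1.0]]
ft_force: [-0.2, -0.8, -1.5]
opening: 0.0157
grasp_force: 25.0
```

Request:
{"op": "drive_tool", "data": {
  "targets": [0, 0, 0, 0, 0, -0.005, -1, 0, 0, 0, 0, 0, 0, -1, 0, 0, 0, 0, 0, 0, -1]
}}

```text
time_s: 10.05
position: [0.4515, -0.2218, 0.0462]
ee_rot: [[-0.997, -0.074, 0.0], [-0.074, 0.997, -0.0], [-0.0, -0.0, -1.0]]
ft_force: [0.1, -0.3, -1.0]
opening: 0.0158
grasp_force: 25.0
```

```bash
python3 -c "
from h import *
avg(5)"
```

```text
t 10.3 pos [ 0.45155 -0.22175  0.04616] sd [1.e-05 1.e-05 1.e-05] F [-0.21  0.03 -1.41] M [ 0.048 -0.019 -0.018] yaw 0.0742 z [ 0. -0. -1.] open 0.01579270010380936 g 24.99422460794449
```

Request:
{"op": "drive_tool", "data": {
  "targets": [0, 0, 0, 0, 0, -0.004, -1, 0, 0, 0, 0, 0, 0, -1]
}}

```text
time_s: 10.5
position: [0.4516, -0.2218, 0.046]
ee_rot: [[-0.997, -0.074, 0.0], [-0.074, 0.997, -0.0], [-0.0, -0.0, -1.0]]
ft_force: [-0.4, 0.7, -1.3]
opening: 0.0159
grasp_force: 25.0
```

Request:
{"op": "drive_tool", "data": {
  "targets": [0, 0, 0, 0, 0, -0.004, -1, 0, 0, 0, 0, 0, 0, -1]
}}

```text
time_s: 10.7
position: [0.4517, -0.2218, 0.0458]
ee_rot: [[-0.997, -0.074, 0.0], [-0.074, 0.997, -0.0], [-0.0, -0.0, -1.0]]
ft_force: [-0.3, 0.6, 1.3]
opening: 0.0158
grasp_force: 25.0
```

```bash
python3 -c "
from h import *
avg(6)"
```

```text
t 11.0 pos [ 0.45166 -0.22184  0.04574] sd [1.e-05 1.e-05 2.e-05] F [-0.89  0.54  1.03] M [0.128 0.093 0.   ] yaw 0.0742 z [ 2.e-04 -2.e-04 -1.e+00] open 0.015491738916683675 g 24.99492198228836
```

Contact is light (about 2.4 N). Drawing along the first leg.

Request:
{"op": "drive_tool", "data": {
  "targets": [0, 0, 0, 0.026, 0.006, 0, -1, 0, 0, 0, 0.052, 0.012, 0, -1, 0, 0, 0, 0.052, 0.012, 0, -1, 0, 0, 0, 0.052, 0.012, 0, -1, 0, 0, 0, 0.052, 0.012, 0, -1]
}}

```text
time_s: 11.5
position: [0.4693, -0.2177, 0.0456]
ee_rot: [[-0.997, -0.074, -0.0], [-0.074, 0.997, -0.0], [0.0, -0.0, -1.0]]
ft_force: [-4.0, -1.1, 3.3]
opening: 0.0156
grasp_force: 25.0
```

Request:
{"op": "drive_tool", "data": {
  "targets": [0, 0, 0, 0.052, 0.012, 0.002, -1, 0, 0, 0, 0.052, 0.012, 0, -1, 0, 0, 0, 0.052, 0.012, 0, -1]
}}

```text
time_s: 11.8
position: [0.4812, -0.2148, 0.0457]
ee_rot: [[-0.997, -0.074, 0.0], [-0.074, 0.997, 0.0], [-0.0, 0.0, -1.0]]
ft_force: [-2.3, -0.2, 1.6]
opening: 0.0154
grasp_force: 25.0
```

Request:
{"op": "drive_tool", "data": {
  "targets": [0, 0, 0, 0.054, 0.012, 0, -1, 0, 0, 0, 0.054, 0.012, 0, -1, 0, 0, 0, 0.054, 0.012, 0, -1, 0, 0, 0, 0.054, 0.012, 0, -1, 0, 0, 0, 0.054, 0.012, 0, -1]
}}

```text
time_s: 12.3
position: [0.5014, -0.2104, 0.0457]
ee_rot: [[-0.997, -0.074, 0.0], [-0.074, 0.997, 0.0], [-0.0, 0.0, -1.0]]
ft_force: [-1.4, -0.3, 1.9]
opening: 0.0159
grasp_force: 25.0
```

Request:
{"op": "drive_tool", "data": {
  "targets": [0, 0, 0, 0.04, 0.01, 0, -1, 0, 0, 0, 0, 0, 0, -1, 0, 0, 0, 0, 0, 0, -1]
}}

```text
time_s: 12.6
position: [0.5048, -0.2097, 0.0458]
ee_rot: [[-0.997, -0.074, 0.002], [-0.074, 0.997, -0.0], [-0.002, -0.0, -1.0]]
ft_force: [0.9, 0.1, -0.5]
opening: 0.0157
grasp_force: 25.0
```

Request:
{"op": "drive_tool", "data": {
  "targets": [0, 0, 0, -0.006, 0.03, -0.002, -1, 0, 0, 0, -0.013, 0.056, 0, -1, 0, 0, 0, -0.013, 0.056, 0, -1, 0, 0, 0, -0.013, 0.056, 0, -1, 0, 0, 0, -0.013, 0.056, 0, -1]
}}

```text
time_s: 13.1
position: [0.5, -0.1905, 0.0458]
ee_rot: [[-0.997, -0.074, 0.001], [-0.074, 0.997, -0.001], [-0.001, -0.001, -1.0]]
ft_force: [1.8, -2.1, 1.1]
opening: 0.0159
grasp_force: 25.0
```

Request:
{"op": "drive_tool", "data": {
  "targets": [0, 0, 0, -0.01, 0.058, 0, -1, 0, 0, 0, -0.012, 0.058, 0, -1, 0, 0, 0, -0.012, 0.058, 0, -1, 0, 0, 0, -0.012, 0.058, 0, -1, 0, 0, 0, -0.012, 0.058, 0, -1]
}}

```text
time_s: 13.6
position: [0.4952, -0.1688, 0.0457]
ee_rot: [[-0.997, -0.074, -0.0], [-0.074, 0.997, -0.0], [0.0, -0.0, -1.0]]
ft_force: [0.7, -2.7, 1.7]
opening: 0.0159
grasp_force: 25.0
```

Request:
{"op": "drive_tool", "data": {
  "targets": [0, 0, 0, -0.011, 0.058, 0, -1, 0, 0, 0, -0.011, 0.058, 0, -1, 0, 0, 0, -0.011, 0.058, 0, -1, 0, 0, 0, -0.01, 0.05, 0, -1, 0, 0, 0, 0, 0, 0, -1]
}}

```text
time_s: 14.1
position: [0.4918, -0.1507, 0.0455]
ee_rot: [[-0.997, -0.074, -0.001], [-0.074, 0.997, 0.002], [0.001, 0.002, -1.0]]
ft_force: [0.4, 1.8, 5.6]
opening: 0.0158
grasp_force: 25.0
```

Request:
{"op": "drive_tool", "data": {
  "targets": [0, 0, 0, 0, 0, 0, -1]
}}

```text
time_s: 14.2
position: [0.4917, -0.1507, 0.0454]
ee_rot: [[-0.997, -0.074, -0.001], [-0.074, 0.997, 0.003], [0.001, 0.003, -1.0]]
ft_force: [0.8, 2.0, 5.0]
opening: 0.0158
grasp_force: 25.0
```

Request:
{"op": "drive_tool", "data": {
  "targets": [0, 0, 0, 0.02, 0.005, 0.003, -1, 0, 0, 0, 0.056, 0.013, 0, -1, 0, 0, 0, 0.056, 0.013, 0, -1, 0, 0, 0, 0.056, 0.013, 0, -1, 0, 0, 0, 0.056, 0.013, 0, -1]
}}

```text
time_s: 14.7
position: [0.5092, -0.1473, 0.045]
ee_rot: [[-0.997, -0.074, -0.003], [-0.074, 0.997, 0.001], [0.003, 0.002, -1.0]]
ft_force: [-3.8, -0.7, 4.0]
opening: 0.0159
grasp_force: 25.0
```

Request:
{"op": "drive_tool", "data": {
  "targets": [0, 0, 0, 0.056, 0.014, 0.002, -1, 0, 0, 0, 0.056, 0.013, 0.001, -1, 0, 0, 0, 0.056, 0.013, 0, -1, 0, 0, 0, 0.056, 0.013, 0, -1, 0, 0, 0, 0.056, 0.013, 0, -1]
}}

```text
time_s: 15.2
position: [0.5319, -0.1427, 0.0458]
ee_rot: [[-0.997, -0.074, 0.0], [-0.074, 0.997, 0.0], [-0.0, 0.0, -1.0]]
ft_force: [0.3, -0.6, -1.5]
opening: 0.0156
grasp_force: 25.0
```

Request:
{"op": "drive_tool", "data": {
  "targets": [0, 0, 0, 0.01, 0.01, -0.003, -1, 0, 0, 0, 0.05, 0.014, 0, -1, 0, 0, 0, 0.056, 0.013, 0, -1]
}}

```text
time_s: 15.5
position: [0.5403, -0.14, 0.0457]
ee_rot: [[-0.997, -0.074, 0.0], [-0.074, 0.997, 0.0], [-0.0, 0.0, -1.0]]
ft_force: [0.0, 0.3, -1.5]
opening: 0.0162
grasp_force: 25.0
```

Request:
{"op": "drive_tool", "data": {
  "targets": [0, 0, 0, 0, 0, -0.004, -1, 0, 0, 0, 0.02, 0.005, 0, -1]
}}

```text
time_s: 15.7
position: [0.5416, -0.1398, 0.0455]
ee_rot: [[-0.997, -0.074, -0.0], [-0.074, 0.997, -0.0], [0.0, -0.0, -1.0]]
ft_force: [-0.3, 0.4, -0.5]
opening: 0.016
grasp_force: 25.0
```

Request:
{"op": "drive_tool", "data": {
  "targets": [0, 0, 0, 0.04, 0.009, -0.001, -1, 0, 0, 0, 0.056, 0.013, -0.001, -1, 0, 0, 0, 0.056, 0.013, 0, -1, 0, 0, 0, 0.056, 0.013, 0, -1]
}}

```text
time_s: 16.1
position: [0.5576, -0.1361, 0.0454]
ee_rot: [[-0.997, -0.074, 0.0], [-0.074, 0.997, -0.0], [-0.0, -0.0, -1.0]]
ft_force: [-1.6, -0.2, 0.7]
opening: 0.0157
grasp_force: 25.0
```

Request:
{"op": "drive_tool", "data": {
  "targets": [0, 0, 0, 0.056, 0.013, 0, -1, 0, 0, 0, 0.056, 0.013, 0, -1, 0, 0, 0, 0.056, 0.013, 0, -1, 0, 0, 0, 0.056, 0.013, 0, -1, 0, 0, 0, 0.056, 0.013, 0, -1]
}}

```text
time_s: 16.6
position: [0.5788, -0.1311, 0.0452]
ee_rot: [[-0.997, -0.074, 0.0], [-0.074, 0.997, 0.0], [-0.0, 0.0, -1.0]]
ft_force: [0.3, 1.1, -2.1]
opening: 0.0157
grasp_force: 25.0
```

Request:
{"op": "drive_tool", "data": {
  "targets": [0, 0, 0, 0.056, 0.013, 0, -1, 0, 0, 0, 0.056, 0.013, 0, -1, 0, 0, 0, 0.04, 0.01, 0, -1, 0, 0, 0, 0, 0, 0, -1]
}}

```text
time_s: 17.0
position: [0.59, -0.1285, 0.0453]
ee_rot: [[-0.997, -0.074, 0.0], [-0.074, 0.997, 0.0], [-0.0, 0.0, -1.0]]
ft_force: [-0.6, -0.8, -0.6]
opening: 0.0158
grasp_force: 25.0
```

```bash
python3 -c "
from h import *
avg(6)"
```

```text
t 17.3 pos [ 0.58951 -0.12859  0.04525] sd [1.e-04 4.e-05 3.e-05] F [-0.26 -0.13 -1.92] M [ 0.03   0.004 -0.023] yaw 0.0742 z [-2.e-04  1.e-04 -1.e+00] open 0.01596969934006979 g 24.999684691429138
```

Request:
{"op": "drive_tool", "data": {
  "targets": [0, 0, 0, 0, 0, 0.25, -1, 0, 0, 0, 0, 0, 0.4, -1, 0, 0, 0, 0, 0, 0.4, -1, 0, 0, 0, 0, 0, 0.4, -1, 0, 0, 0, 0, 0, 0.15, -1]
}}

```text
time_s: 17.8
position: [0.5914, -0.1294, 0.1691]
ee_rot: [[-0.997, -0.074, 0.005], [-0.074, 0.997, -0.002], [-0.005, -0.003, -1.0]]
ft_force: [1.3, 0.4, -1.0]
opening: 0.0157
grasp_force: 25.0
```

Request:
{"op": "drive_tool", "data": {
  "targets": [0, 0, 0, -0.05, 0.3, 0, -1, 0, 0, 0, -0.12, 0.56, 0, -1, 0, 0, 0, -0.12, 0.56, 0, -1, 0, 0, 0, -0.12, 0.56, 0, -1, 0, 0, 0, -0.12, 0.56, 0, -1]
}}

```text
time_s: 18.3
position: [0.5487, 0.0634, 0.1642]
ee_rot: [[-0.997, -0.074, -0.001], [-0.074, 0.997, 0.0], [0.001, 0.0, -1.0]]
ft_force: [1.5, -0.5, -2.0]
opening: 0.016
grasp_force: 25.0
```

Request:
{"op": "drive_tool", "data": {
  "targets": [0, 0, 0, -0.12, 0.56, 0, -1, 0, 0, 0, -0.12, 0.56, 0, -1, 0, 0, 0, -0.12, 0.56, 0, -1, 0, 0, 0, -0.01, 0.25, 0, -1, 0, 0, 0, 0, 0, 0, -1]
}}

```text
time_s: 18.8
position: [0.5208, 0.2089, 0.1642]
ee_rot: [[-0.997, -0.078, -0.002], [-0.078, 0.997, 0.0], [0.002, 0.0, -1.0]]
ft_force: [0.1, -0.5, -2.8]
opening: 0.0157
grasp_force: 25.0
```

Request:
{"op": "drive_tool", "data": {
  "targets": [0, 0, 0, 0, 0, 0, -1, 0, 0, 0, 0, 0, 0, -1, 0, 0, 0, 0, 0, 0, -1]
}}

```text
time_s: 19.1
position: [0.5223, 0.2054, 0.1651]
ee_rot: [[-0.997, -0.072, -0.0], [-0.072, 0.997, -0.0], [0.0, -0.0, -1.0]]
ft_force: [-0.0, -0.8, -1.5]
opening: 0.0156
grasp_force: 25.0
```

Run:
```python
from h import *
avg(6)
p,d=capture("scene")
p2,d=capture("top")
a=[cv2.resize(p2[205:275,160:226,::-1],(396,420),interpolation=cv2.INTER_CUBIC),cv2.resize(p[115:195,300:375,::-1],(396,422),interpolation=cv2.INTER_CUBIC)[:420]]
cv2.imwrite("pics/ret.png",cv2.convertScaleAbs(np.hstack(a),alpha=1.7,beta=10))
```

```text
t 19.4 pos [0.52232 0.20597 0.16531] sd [5.0e-05 2.7e-04 7.0e-05] F [ 0.04  0.28 -1.69] M [ 0.039 -0.01  -0.018] yaw 0.0731 z [ 0.e+00 -1.e-04 -1.e+00] open 0.015956138285944832 g 24.999675750732422
```

View pics/ret.png

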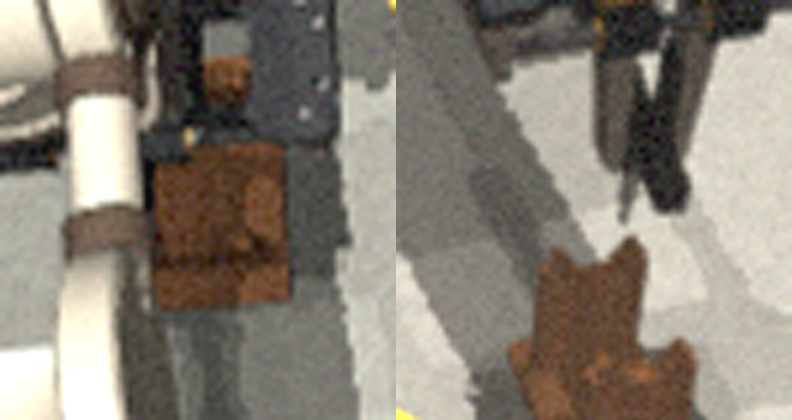

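Request:
{"op": "drive_tool", "data": {
  "targets": [0, 0, 0, -0.014, 0.029, -0.25, -1, 0, 0, 0, 0, 0, -0.35, -1, 0, 0, 0, 0, 0, -0.3, -1, 0, 0, 0, 0, 0, -0.2, -1, 0, 0, 0, 0, 0, -0.1, -1]
}}

```text
time_s: 20.0
position: [0.5201, 0.2087, 0.0738]
ee_rot: [[-0.997, -0.074, -0.002], [-0.074, 0.997, -0.0], [0.002, -0.0, -1.0]]
ft_force: [-0.7, -0.7, -1.9]
opening: 0.0159
grasp_force: 25.0
```

Request:
{"op": "drive_tool", "data": {
  "targets": [0, 0, 0, 0, 0, 0, -1, 0, 0, 0, 0, 0, 0, -1, 0, 0, 0, 0, 0, 0, -1]
}}

```text
time_s: 20.3
position: [0.5222, 0.209, 0.0767]
ee_rot: [[-0.997, -0.074, 0.002], [-0.074, 0.997, 0.0], [-0.002, 0.0, -1.0]]
ft_force: [0.4, 0.9, -1.1]
opening: 0.0161
grasp_force: 25.0
```

```bash
python3 -c "
from h import *
avg(6)"
```

```text
t 20.6 pos [0.52165 0.20893 0.07612] sd [2.9e-04 4.0e-05 3.4e-04] F [ 0.04 -0.07 -1.77] M [0.033 0.    0.001] yaw 0.0742 z [ 1.4e-03  2.0e-04 -1.0e+00] open 0.015687661783899274 g 24.999739229679108
```

Request:
{"op": "drive_tool", "data": {
  "targets": [0, 0, 0, 0, -0.01, -0.1, -1, 0, 0, 0, 0, 0, -0.12, -1, 0, 0, 0, 0, 0, -0.1, -1, 0, 0, 0, 0, 0, -0.07, -1, 0, 0, 0, 0, 0, -0.02, -1]
}}

```text
time_s: 21.1
position: [0.5203, 0.208, 0.0441]
ee_rot: [[-0.997, -0.074, -0.002], [-0.074, 0.997, -0.0], [0.002, -0.0, -1.0]]
ft_force: [-3.0, -0.3, 3.4]
opening: 0.0158
grasp_force: 25.0
```

Request:
{"op": "drive_tool", "data": {
  "targets": [0, 0, 0, 0, 0, 0, -1, 0, 0, 0, 0, 0, 0, -1, 0, 0, 0, 0, 0, 0, -1]
}}

```text
time_s: 21.4
position: [0.5213, 0.2081, 0.0447]
ee_rot: [[-0.997, -0.074, 0.001], [-0.074, 0.997, 0.0], [-0.001, 0.0, -1.0]]
ft_force: [-0.5, 0.3, -2.1]
opening: 0.0158
grasp_force: 25.0
```

```bash
python3 -c "
from h import *
avg(6)"
```

```text
t 21.7 pos [0.52117 0.20809 0.04464] sd [4.e-05 1.e-05 2.e-05] F [ 0.05 -0.21 -1.53] M [ 0.036 -0.019 -0.015] yaw 0.0742 z [ 3.e-04  1.e-04 -1.e+00] open 0.016315879327837145 g 24.999687373638153
```

Request:
{"op": "drive_tool", "data": {
  "targets": [0, 0, 0, 0, 0, -0.006, -1, 0, 0, 0, 0, 0, -0.006, -1, 0, 0, 0, 0, 0, 0, -1, 0, 0, 0, 0, 0, 0, -1]
}}

```text
time_s: 22.1
position: [0.5211, 0.2081, 0.044]
ee_rot: [[-0.997, -0.074, 0.0], [-0.074, 0.997, -0.0], [-0.0, -0.0, -1.0]]
ft_force: [-1.3, -0.2, 1.9]
opening: 0.0159
grasp_force: 25.0
```

Request:
{"op": "drive_tool", "data": {
  "targets": [0, 0, 0, 0, 0, -0.006, -1, 0, 0, 0, 0, 0, -0.004, -1, 0, 0, 0, 0, 0, 0, -1, 0, 0, 0, 0, 0, 0, -1]
}}

```text
time_s: 22.5
position: [0.5211, 0.2081, 0.0438]
ee_rot: [[-0.997, -0.074, 0.0], [-0.074, 0.997, -0.0], [-0.0, -0.0, -1.0]]
ft_force: [-4.6, -0.1, 6.6]
opening: 0.0159
grasp_force: 25.0
```

```bash
python3 -c "
from h import *
avg(5)"
```

```text
t 22.75 pos [0.52116 0.20812 0.04378] sd [2.e-05 1.e-05 2.e-05] F [-4.34 -0.95  6.65] M [-0.109  0.515 -0.019] yaw 0.0743 z [ 1.e-04 -1.e-04 -1.e+00] open 0.015813798177060454 g 25.001316368579865
```

One end of the bar touches first, so it has pitched slightly in the pads. I ease the grip so it can settle level, lower the last 1.5 mm, then release.

Request:
{"op": "drive_tool", "data": {
  "targets": [0, 0, 0, 0, 0, 0, -1, 0, 0, 0, 0, 0, 0, -1, 0, 0, 0, 0, 0, -0.008, -1, 0, 0, 0, 0, 0, -0.008, -1, 0, 0, 0, 0, 0, -0.004, -1],
  "squeeze": 4
}}

```text
time_s: 23.25
position: [0.5211, 0.2081, 0.0419]
ee_rot: [[-0.997, -0.074, -0.0], [-0.074, 0.997, -0.0], [0.0, 0.0, -1.0]]
ft_force: [-1.8, 0.1, 5.1]
opening: 0.0161
grasp_force: 4.0
```

Request:
{"op": "drive_tool", "data": {
  "targets": [0, 0, 0, 0, 0, 0, -0.6, 0, 0, 0, 0, 0, 0, -0.5, 0, 0, 0, 0, 0, 0, -0.3, 0, 0, 0, 0, 0, 0, 0, 0, 0, 0, 0, 0, 0, 0.2]
}}

```text
time_s: 23.75
position: [0.521, 0.208, 0.0413]
ee_rot: [[-0.997, -0.074, -0.0], [-0.074, 0.997, -0.0], [0.0, -0.0, -1.0]]
ft_force: [-0.5, 0.5, -0.2]
opening: 0.0452
grasp_force: 0.0
```

Request:
{"op": "drive_tool", "data": {
  "targets": [0, 0, 0, 0, 0, 0, 0.2, 0, 0, 0, 0, 0, 0, 0.2, 0, 0, 0, 0, 0, 0, 0.2]
}}

```text
time_s: 24.05
position: [0.5211, 0.2081, 0.0414]
ee_rot: [[-0.997, -0.074, 0.0], [-0.074, 0.997, 0.0], [-0.0, 0.0, -1.0]]
ft_force: [0.1, -0.1, 0.4]
opening: 0.0552
grasp_force: 0.0
```

Released. I rise, move aside and check the result.

Request:
{"op": "drive_tool", "data": {
  "targets": [0, 0, 0, 0, 0, 0.15, 0.2, 0, 0, 0, 0, 0, 0.4, 0.2, 0, 0, 0, 0, 0, 0.5, 0.2, 0, 0, 0, 0, 0, 0.5, 0.2, 0, 0, 0, 0, 0, 0.4, 0.2]
}}

```text
time_s: 24.55
position: [0.5218, 0.2082, 0.1912]
ee_rot: [[-0.997, -0.074, 0.003], [-0.074, 0.997, 0.001], [-0.003, 0.0, -1.0]]
ft_force: [0.7, 0.5, -0.5]
opening: 0.0553
grasp_force: 0.0
```

Request:
{"op": "drive_tool", "data": {
  "targets": [0, 0, 0, -0.3, 0.1, 0.1, 0.2, 0, 0, 0, -0.5, 0.2, 0, 0.2, 0, 0, 0, -0.5, 0.2, 0, 0.2, 0, 0, 0, -0.3, 0.1, 0, 0.2, 0, 0, 0, 0, 0, 0, 0.2]
}}

```text
time_s: 25.05
position: [0.3991, 0.2541, 0.1961]
ee_rot: [[-0.997, -0.077, 0.001], [-0.077, 0.997, 0.001], [-0.001, 0.001, -1.0]]
ft_force: [0.3, -0.4, -0.0]
opening: 0.055
grasp_force: 0.0
```

Run:
```python
from h import *
D={}
for n in("top","scene"):
    p,d=capture(n);D[n]=dict(p=p,d=d)
R=dict(top=(170,215,205,265),scene=(315,365,150,212))
for k in(["scene"],["top","scene"]):print(k,barfit(D,{n:R[n] for n in k},[.521,.2078,.075],.088))
C=cloud("scene",D["scene"]["d"])
for x in(-.045,-.02,0,.02,.045):
    X=np.array([.5213+x,.2078+x*.074,.098]);u=np.rint(proj("scene",X)[0]).astype(int);print(x,np.median(C[u[1]-1:u[1]+2,u[0]-1:u[0]+2,2]))
a=[cv2.resize(D["top"]["p"][205:275,160:226,::-1],(396,420),interpolation=cv2.INTER_CUBIC),cv2.resize(D["scene"]["p"][145:220,305:376,::-1],(396,420),interpolation=cv2.INTER_CUBIC)]
cv2.imwrite("pics/end.png",cv2.convertScaleAbs(np.hstack(a),alpha=1.6,beta=10));cv2.imwrite("pics/endscene.png",D["scene"]["p"][:,:,::-1])
d0=cv2.absdiff(np.load("scene.npz")["p"],D["scene"]["p"]);
for nm,(u,v) in dict(tin=(394,165),vb=(124,211),sp=(278,277),yel=(298,198),pur=(398,200)).items():print(nm,d0[v-15:v+15,u-15:u+15].mean().round(1))
```

```text
['scene'] (array([0.51196431, 0.20832712, 0.11766382]), np.float64(-4936.371956694975))
['top', 'scene'] (array([0.51897069, 0.20821624, 0.08967635]), np.float64(-9621.351829497344))
-0.045 0.09621012078644721
-0.02 0.09841784690804084
0 0.09809613958045107
0.02 0.09694723554957799
0.045 0.09797667235410583
tin 8.2
vb 2.9
sp 2.6
yel 2.7
pur 5.0
```

View pics/end.png

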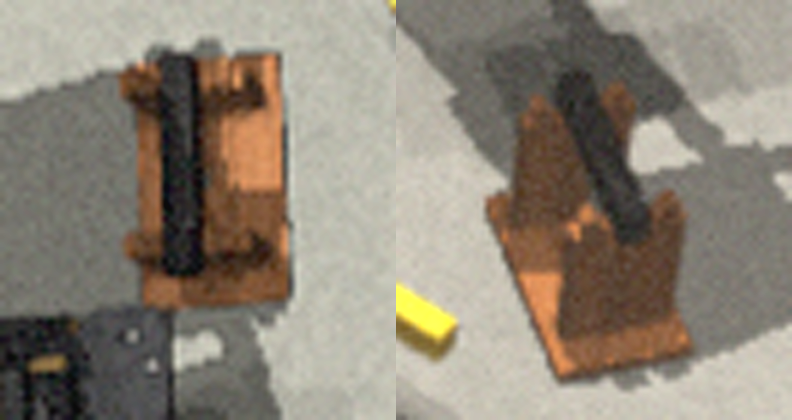

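The bar lies level in both notches (top z about 0.097 all along; top view crop (182,165)), and the bystanders have not moved. Handing in.

```bash
python3 -c "
from workcell import *
print(job_done())"
```

```text
the job is handed in; nothing more can be done
None
```

I drew the scraper from the pocket round both corners and out at the open end at about 4–5 cm/s with light contact (about 8 N at most; it lifted clear by a fraction of a millimetre on a short stretch of the last leg), laid it back in its cradle and let go, and handed in at about 25 s; nothing came back on how it was judged.

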